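# Hold the sprung chamber lid at its marked angle

### The job

Slide the green sash in front of the white sample chamber all the way down to its stop. Then take the lid by its dark bar, lift it against its spring until the orange pointers on the sides of the lid lie within the yellow bands, and keep it steady there: finish while still holding the lid at that angle, with the sash left down. Do not shift the yellow bands, and leave the bottle, the beaker and the jar where they stand.

Things in the scene. Friction and masses are not known exactly. Their poses are not given: they have to be found in the camera images.
- chamber: White sample chamber, fixed. Origin: footprint centre, bench level; x from its front (sash) to rear (hinge), y along the hinge, z up. Base 310 x 310 x 18 mm; housing x +-85, y +-125, 138 mm high; rear housing x +87 to +151, 148 mm high. Sash rails at x -140, y +-136, 153 mm high. Thin steel arcs, radius 150 about the hinge, at y +-146, to 130 mm above it.
- sash (a joint): Sliding sash: upright clear green panel 258 mm wide, 100 high, 6 thick, at chamber x -140 mm. Value in m: 0 = fully raised, grows as it is pushed down, 0.080 = down on its stop; starts at 0 to 0.025. Stays where left: about 4 N moves it down, 10 N up.
- sash_bar (a point): Middle of the sash's blue handle: round bar, 14 mm diameter, 120 mm long along chamber y, middle 100 mm free. 45 mm in front of the sash (chamber x -185) and 5 mm above its upper edge; height 205 mm at sash value 0, 125 mm when down. Axes: the chamber's.
- lid (a joint): The hinged lid. Value in rad: 0 = closed and level, grows as its front edge (robot side) rises; limit 1.2. A spring pulls it shut: with its weight it takes about 3 N at the bar to start and 4 to 6 N to hold at the bands; it falls shut when let go.
- lid_hinge (a point): Middle of the lid's hinge line, which runs along the chamber's y at chamber x +80 mm, height 140 mm. Axes: those of the lid.
- lid_bar (a point): Middle of the lid's dark handle: round bar, 14 mm diameter, 120 mm long along chamber y, middle 100 mm free. Lid closed: 200 mm in front of the hinge line, 35 mm above it (height 175), 30 mm in front of the lid's edge, 26 mm above its top. Swings with the lid; can turn between gripping fingers. Lid white, 172 x 254 x 8 mm.
- pointer (a point): Point on the left (chamber +y) of the lid's two orange pointers (bars 5 mm high, 8 mm wide, 110 mm long, on both sides of the lid, pointing straight away from the hinge), 150 mm from the hinge line. Axes: those of the lid.
- mark (a joint): Angle of the yellow bands about the same hinge line, rad, measured as the lid's value is: the lid is at the marked angle when lid equals this value. Different at each start, 0.32 to 0.78; stiff clamp, not to be moved.
- band (a point): Centre of the left yellow band (a plate 22 mm high across the swing, 44 mm long, 12 mm thick, one on either side of the lid just outside the pointers), 150 mm from the hinge line. Axes: those of the bands.
- bottle_mid (a point): Amber glass bottle with white cap, 64 mm diameter, 140 mm high, standing on the bench beside the chamber; the point is at its centre, half-way up.
- beaker_mid (a point): Clear beaker, 70 mm diameter at the rim, 90 mm high, on the bench beside the chamber; point at its centre, half-way up.
- jar_mid (a point): White jar with blue lid, 60 mm diameter, 70 mm high, on the bench beside the chamber; point at its centre, half-way up.

How it is judged:
By the outcome, as a careful person would: the job done as asked, in the order asked, and still so for the second after the job is handed in, while the arm keeps its last pose, push and grip.
It also fails if it takes over 43 s, if anything falls off the work surface, if the arm or the gripper's body presses on something with over 40 N, if the wrist force passes 120 N, or if a joint passes its speed limit or range.

### The arm

A 6-joint arm with a two-finger parallel gripper is mounted at the origin on the work surface. World frame = base frame: x ahead of the robot, y to its left, z up, the work surface at z = 0. Lengths are in m, angles in degrees, forces in N, time in s.
With the tool pointing down it reaches from about 0.25 to 0.8 m from the base axis. Payload 8.5 kg.
Tool frame: the origin (TCP) lies midway between the tips of the shut fingers; the grasp point (between the pads) lies 19 mm behind it; z points along the fingers, y is the line along which they close (so a half turn about z gives the same grasp; the last joint's range is limited). The gripper opens to 85 mm and grips with 20 to 120 N. Pads are 22 mm wide; open, the fingers measure 114 mm over their backs; the gripper's body (76 mm by 85 mm) begins 54 mm behind the grasp point. The pads swing forward as they close: fully open they stand 13 mm farther back than shut.
Start: joints at [-76.203, 13.648, -0.773, 75.585, 0, 90], TCP at [0.125, -0.51, 0.231] pointing down, gripper open.
Joint ranges: [-152.45, 152.45], [-59.26, 108.67], [-65.41, 83.53], [-104.44, 129.93], [-82.83, 76.93], [-180, 180]. Speed limits (degrees/s): [127.2, 127.2, 159.86, 180, 180, 180].

### API

Orientations are given as [roll, pitch, yaw] about the fixed x, y, z axes, in that order (R = Rz(yaw) Ry(pitch) Rx(roll)).
In Python, from station import sensors, imaging, ticket, find_in, outline_of gives the robot as it stands. The module is installed in compiled form; this text tells all that it offers.
- The arm moves only by the tool servo_tool, never from a script. Its argument "increments" is one flat list of numbers, 5 for each row, row after row: the opening in per cent of the stroke, from 0 (shut) to 100 (fully open), then the shift along the tool's x, y, z in mm, then the turn about the tool's z in rad. In form: [gripper, dx, dy, dz, twist, gripper, dx, dy, dz, twist, ...]. A call has 1 to 5 rows; each row shifts and turns the commanded pose from where the row before left it, along the tool's axes as they then stand; what a row does not reach is not made up. A row lasts 1/12 s, in which the tool goes at most 41.7 mm and 7.16 degrees, less where a joint would pass 70% of its speed; a pose out of reach is approached as far as the arm can. A call with a gripper value outside its range is refused whole. The fingers move at their own pace and stop on an object; "grip_force" is the grip in N (left out, the last holds). Time passes only in rows, so rows that do not move let the fingers close. It gives the time, the measured TCP pose, the force, the opening and the grip force at its end, in the units of the state.
- sensors.get_state(): the state, without advancing time (a new reading comes with each control period).
- imaging.capture(name): name is "side" or "top" or "wrist"; returns a dict with "pixels" (384x512x3 uint8, blue, green, red), "camera_matrix" (3x3 intrinsics, pixels), "world_to_cam" (4x4, takes a point from world to camera coordinates); the wrist camera has in their place "hand_eye" (4x4, takes a point from camera to tool coordinates, whose origin is the TCP and whose axes are the flange's). Camera axes: x right, y up, looking along -z (the intrinsics and any distortion apply to the point x, -y, -z); pixel columns grow to the right and rows downward; lengths in m; the calibration is good to about 2 mm. A picture is of the moment at which its call begins: read the wrist's pose just before it. There is no depth.
- ticket.finish_job(): hands the job in; it is judged then, once.
Trained networks look in a picture, given as the dict that the camera call returned (one of the last four; its "shot" number tells which), for a name from the list of things; names that differ only in an ending like _2 or _b are one class to them, and where a whole thing is asked for, a point or a joint stands for the part that bears it (a point fixed in the world has none). Each returns a list of dicts, best first, with "conf" (0 to 1); they miss things now and then, are a little off and sometimes report something else, mostly with a low value. They report only what shows in the picture. A call takes as long as a camera call.
- find_in(picture, thing): "position" ([x, y, z] in m, in the coordinates of the camera as it stood for that picture, good to about 4 mm: the middle of the surface that is visible of it).
- outline_of(picture, thing): "region" (384x512 bool, what is visible of it).
The state is a dict: "clock": time; "joint_pos": joint angles; "joint_vel": joint speeds; "effort": joint torques, N m; "tcp_pos": TCP position; "tcp_rot": TCP orientation; "contact_force": force on the tool from outside, world axes, zero at the start; "moment": the same for the moment, N m; "grip_width": finger opening in m; "finger_force": force on a finger pad.
Only numpy, scipy, OpenCV 4.12 (cv2) and the standard library are available. Lean on these libraries where they do the work, as an engineer would, in place of code of your own. Each camera call takes 0.05 s, during which the arm holds its last target. There are 200 camera calls.

## Working session

There is one attempt and no reset: what is moved stays moved. The work goes in short steps, Python scripts to look and compute and a tool call to move; the robot and the scene stay as the last step left them, time stands still between calls to the robot, and variables do not carry over. Pictures are saved under pics/ and viewed, at most 10 in all, crops included, and the job is handed in when it is done.

Besides the shell and the picture viewer there is one more tool, called after "Request:" by a JSON object that holds its "api" and its "payload". servo_tool: Moves the arm, as the interface text tells. Its arguments: {"type":"object","properties":{"increments":{"type":"array","items":{"type":"number"}},"grip_force":{"type":"number"}},"required":["increments"]}

```bash
ls; mkdir -p pics; cat > h.py <<'E'
import numpy as np, cv2
from station import sensors, imaging, ticket, find_in, outline_of
def cam2w(p,c): return (np.linalg.inv(c["world_to_cam"])@np.r_[p,1])[:3]
def proj(P,c):
    q=(c["world_to_cam"]@np.r_[P,1])[:3]; u=c["camera_matrix"]@np.array([q[0],-q[1],-q[2]]); return u[:2]/u[2]
E
python3 - <<'E'
from h import *
np.set_printoptions(precision=4,suppress=True)
s=sensors.get_state(); print({k:np.round(v,3) for k,v in s.items()})
for n in("top","side"):
    c=imaging.capture(n); cv2.imwrite(f"pics/{n}0.png",c["pixels"]); print(n,c["camera_matrix"].tolist(),np.linalg.inv(c["world_to_cam"]).round(3).tolist(),[k for k in c])
    for t in ("chamber","sash","sash_bar","lid_hinge","lid_bar","pointer","band","bottle_mid","beaker_mid","jar_mid"):
        for d in find_in(c,t)[:2]: print(t,round(d["conf"],2),cam2w(d["position"],c).round(4))
E
```

```text
pics
{'clock': np.float64(0.0), 'joint_pos': array([-76.202,  13.681,  -0.818,  75.585,   0.   ,  90.001]), 'joint_vel': array([-0.07 ,  0.024, -0.037, -0.062, -0.07 , -0.101]), 'effort': array([ -0.001, -53.878,  34.644,   0.019,  -0.   ,  -0.   ]), 'tcp_pos': array([ 0.125, -0.509,  0.231]), 'tcp_rot': array([-179.916,   -0.   ,   13.796]), 'contact_force': array([-0.022, -0.111, -0.281]), 'moment': array([ 0.03 , -0.   ,  0.044]), 'finger_force': np.float64(0.0), 'grip_width': np.float64(0.085)}
top [[379.41347196649656, 0.0, 254.68991219550864], [0.0, 379.41347196649656, 188.86703645465485], [0.0, 0.0, 1.0]] [[-0.103, 0.97, -0.221, 0.368], [-0.995, -0.101, 0.024, 0.074], [0.001, 0.223, 0.975, 1.181], [0.0, 0.0, 0.0, 1.0]] ['pixels', 'camera_matrix', 'world_to_cam', 'shot']
chamber 0.74 [ 0.6234 -0.0397  0.1497]
sash 0.77 [ 0.5001 -0.0598  0.1851]
sash_bar 0.68 [ 0.4999 -0.0583  0.1804]
lid_hinge 0.71 [ 0.6327 -0.0388  0.147 ]
lid_bar 0.76 [ 0.6335 -0.038   0.1477]
pointer 0.64 [ 0.6356 -0.0425  0.1497]
band 0.53 [ 0.6106 -0.1797  0.2011]
bottle_mid 0.77 [ 0.5628 -0.2637  0.0934]
beaker_mid 0.64 [0.5257 0.175  0.0274]
jar_mid 0.83 [0.4223 0.1568 0.0666]
side [[438.77217774508, 0.0, 260.14618450766346], [0.0, 438.77217774508, 196.7358400988301], [0.0, 0.0, 1.0]] [[-0.995, 0.06, -0.083, 0.491], [-0.102, -0.703, 0.704, 0.878], [-0.016, 0.709, 0.705, 0.989], [0.0, 0.0, 0.0, 1.0]] ['pixels', 'camera_matrix', 'world_to_cam', 'shot']
chamber 0.96 [0.6395 0.0366 0.1489]
sash 0.75 [ 0.5019 -0.0478  0.1874]
sash_bar 0.91 [ 0.5015 -0.0466  0.1905]
lid_hinge 0.86 [ 0.638  -0.0308  0.1494]
lid_hinge 0.69 [0.6065 0.0983 0.1976]
lid_bar 0.59 [ 0.6355 -0.0285  0.1507]
pointer 0.93 [ 0.6343 -0.0375  0.1494]
band 0.93 [0.6027 0.0964 0.1941]
bottle_mid 0.61 [ 0.5665 -0.2614  0.0907]
beaker_mid 0.8 [0.5113 0.1799 0.0606]
jar_mid 0.69 [0.4293 0.1784 0.061 ]
jar_mid 0.34 [0.5096 0.1806 0.0584]
```

View pics/top0.png

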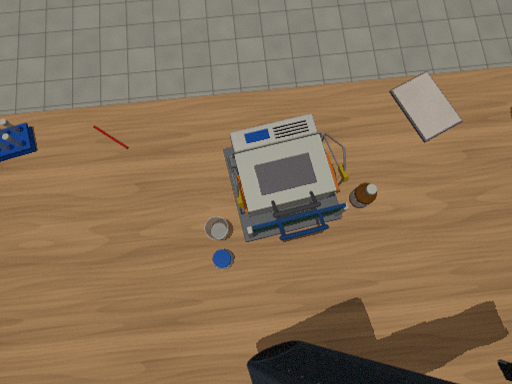

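View pics/side0.png

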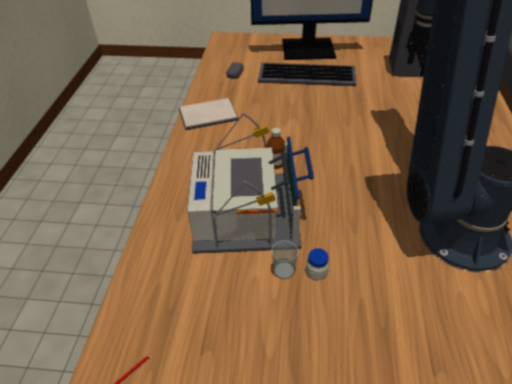

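```bash
python3 - <<'E'
import cv2,numpy as np
a=cv2.imread("pics/top0.png")[108:248,218:358];b=cv2.imread("pics/side0.png")[108:258,180:320]
cv2.imwrite("pics/c1.png",np.hstack([cv2.resize(a,(400,400),interpolation=2),cv2.resize(b,(400,int(150*400/140)),interpolation=2)[:400]]))
cv2.imwrite("pics/c1.png",cv2.resize(a,(560,560),interpolation=2))
cv2.imwrite("pics/c2.png",cv2.resize(b,(560,600),interpolation=2))
E
```

```text
(no output)
```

View pics/c1.png

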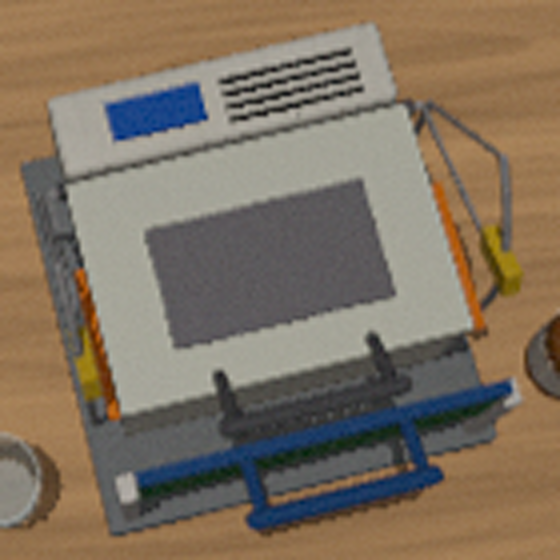

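View pics/c2.png

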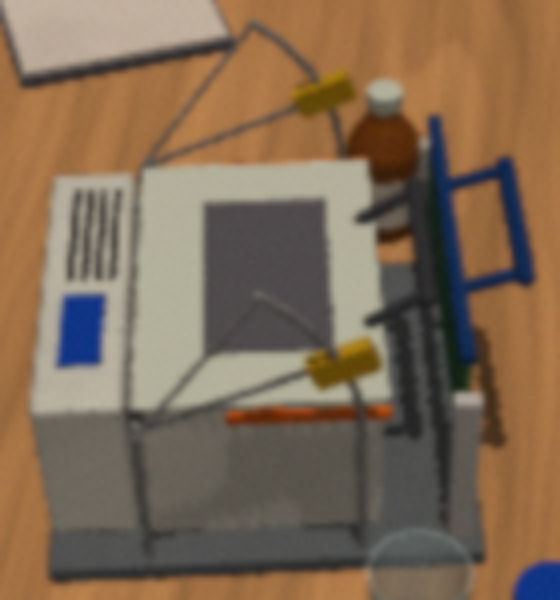

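```bash
cat > fit.py <<'E'
from h import *
from scipy.optimize import least_squares
import pickle
np.set_printoptions(precision=4,suppress=True)
T={n:imaging.capture(n) for n in("top","side")}
def W(p,P):
    x,y,a=p[:3]; c,s=np.cos(a),np.sin(a); P=np.array(P)
    return np.array([x+c*P[0]-s*P[1],y+s*P[0]+c*P[1],P[2]])
bz=lambda p,y:(.08-.15*np.cos(p[4]),y,.14+.15*np.sin(p[4]))
sb=lambda p,y:(-.185,y,.205-p[3])
f=lambda *P:(lambda p:P)
obs=[("top",f(-.155,.155,0.009),(113,533)),("top",f(.155,.155,.018),(24,165)),
("top",f(.151,.125,.148),(49,102)),("top",f(.151,-.125,.148),(376,24)),("top",f(.087,-.125,.148),(398,100)),("top",f(.087,.125,.148),(66,180)),
("top",lambda p:sb(p,.06),(250,521)),("top",lambda p:sb(p,-.06),(440,474)),
("top",f(-.14,.136,.153),(127,486)),("top",f(-.14,-.136,.153),(513,392)),("top",f(-.09,.127,.147),(122,418)),("top",f(-.09,-.127,.147),(476,332)),
("top",lambda p:bz(p,.146),(90,363)),("top",lambda p:bz(p,-.146),(501,259)),
("side",f(.151,-.125,.148),(57,177)),("side",f(.151,.125,.148),(33,412)),("side",f(-.09,-.127,.148),(368,160)),
("side",lambda p:bz(p,.146),(343,362)),("side",lambda p:bz(p,-.146),(324,92)),
("side",lambda p:sb(p,-.06),(505,161)),("side",lambda p:sb(p,.06),(527,278)),
("side",f(.155,.155,.018),(52,560)),("side",f(-.155,.155,.018),(483,555))]
O={"top":(218,108),"side":(180,108)}
def r(p): return np.concatenate([proj(W(p,g(p)),T[n])-((np.array(u)+.5)/4-.5+O[n]) for n,g,u in obs])
o=least_squares(r,[.63,-.03,.2,.01,.5],loss="soft_l1")
p=o.x; print(p,np.degrees(p[2])); print(r(p).reshape(-1,2).round(1).tolist())
np.save("p.npy",p)
print("sashbar",W(p,sb(p,0)),"lidbar",W(p,(-.12,0,.175)),"sashbar down",W(p,(-.185,0,.125)))
E
python3 fit.py
```

```text
[ 0.6462 -0.0403  0.1444  0.0133  0.4161] 8.273645455177588
[[-0.5, 1.1], [-1.4, -1.0], [-1.0, -1.1], [0.3, -1.3], [1.0, -0.4], [-0.1, -0.1], [1.9, 0.2], [-1.3, 0.7], [0.2, 1.1], [-0.4, 0.4], [0.3, -0.0], [-0.0, -0.6], [-2.1, 0.2], [1.2, -0.0], [-0.7, -1.2], [-0.9, -0.5], [0.4, -0.5], [0.5, 0.3], [0.2, -0.8], [0.5, 0.5], [0.2, -0.9], [-1.7, 2.2], [0.7, -1.4]]
sashbar [ 0.4631 -0.0669  0.1917] lidbar [ 0.5274 -0.0576  0.175 ] sashbar down [ 0.4631 -0.0669  0.125 ]
```

Request:
{"api": "servo_tool", "payload": {"increments": [0,31,-25,0,0,0,31,-25,0,0,0,31,-25,0,0,0,31,-25,0,0,0,31,-25,0,0]}}

```text
clock: 1.62
tcp_pos: [0.2465, -0.35, 0.2314]
tcp_rot: [180.0, -0.0, 13.7]
contact_force: [1.1, -0.8, -0.7]
grip_width: 0.0257
finger_force: 0.0
```

Request:
{"api": "servo_tool", "payload": {"increments": [0,31,-25,0,0,0,31,-25,0,0,0,31,-25,0,0,0,31,-25,0,0,0,31,-25,0,0]}}

```text
clock: 2.03
tcp_pos: [0.3674, -0.1914, 0.2316]
tcp_rot: [180.0, -0.0, 13.8]
contact_force: [0.4, -0.7, 0.0]
grip_width: 0.0001
finger_force: 0.0
```

Request:
{"api": "servo_tool", "payload": {"increments": [0,31,-25,0,0,0,31,-25,0,0,0,31,-25,0,0,0,31,-25,0,0,0,0,0,0,-0.12]}}

```text
clock: 2.45
tcp_pos: [0.4668, -0.0617, 0.2311]
tcp_rot: [-180.0, -0.1, 20.6]
contact_force: [-1.0, -0.5, 0.4]
grip_width: -0.0001
finger_force: 0.0
```

Request:
{"api": "servo_tool", "payload": {"increments": [0,0,0,0,-0.12,0,0,0,0,-0.12,0,0,0,0,-0.12,0,0,0,0,-0.12,0,0,0,0,-0.12]}}

```text
clock: 2.87
tcp_pos: [0.4632, -0.0663, 0.2313]
tcp_rot: [-180.0, -0.0, 55.4]
contact_force: [-0.4, -0.8, -0.5]
grip_width: -0.0
finger_force: 0.0
```

Request:
{"api": "servo_tool", "payload": {"increments": [0,0,0,0,-0.12,0,0,0,0,-0.12,0,0,0,0,-0.12,0,0,0,0,-0.12,0,0,0,0,-0.12]}}

```text
clock: 3.28
tcp_pos: [0.4632, -0.0664, 0.2313]
tcp_rot: [180.0, -0.0, 89.8]
contact_force: [-0.6, -0.2, -1.5]
grip_width: 0.0001
finger_force: 0.0
```

Request:
{"api": "servo_tool", "payload": {"increments": [0,0,0,0,-0.12,0,0,0,0,-0.035,0,0,0,0,0]}}

```text
clock: 3.53
tcp_pos: [0.4632, -0.0664, 0.2314]
tcp_rot: [180.0, -0.0, 98.4]
contact_force: [-0.4, 0.3, 0.0]
grip_width: -0.0003
finger_force: 0.0
```

Request:
{"api": "servo_tool", "payload": {"increments": [0,0,0,8,0,0,0,0,8,0,0,0,0,8,0,0,0,0,5,0,0,0,0,5,0]}}

```text
clock: 3.95
tcp_pos: [0.4628, -0.0663, 0.1963]
tcp_rot: [-179.9, -0.0, 98.3]
contact_force: [-1.9, 1.0, 4.3]
grip_width: -0.0
finger_force: 2.3
```

Request:
{"api": "servo_tool", "payload": {"increments": [0,0,0,5,0,0,0,0,5,0,0,0,0,5,0]}}

```text
clock: 4.2
tcp_pos: [0.4629, -0.0663, 0.182]
tcp_rot: [-180.0, -0.0, 98.3]
contact_force: [-2.8, 0.8, 4.4]
grip_width: -0.0002
finger_force: 2.3
```

Request:
{"api": "servo_tool", "payload": {"increments": [0,0,0,8,0,0,0,0,8,0,0,0,0,8,0,0,0,0,8,0,0,0,0,8,0]}}

```text
clock: 4.62
tcp_pos: [0.4631, -0.0664, 0.1416]
tcp_rot: [-180.0, -0.0, 98.3]
contact_force: [-3.0, 1.3, 4.5]
grip_width: -0.0002
finger_force: 2.4
```

Request:
{"api": "servo_tool", "payload": {"increments": [0,0,0,3,0,0,0,0,2,0,0,0,0,1,0]}}

```text
clock: 4.87
tcp_pos: [0.4631, -0.0664, 0.136]
tcp_rot: [-180.0, -0.0, 98.3]
contact_force: [-2.6, 1.1, 3.8]
grip_width: 0.0002
finger_force: 2.1
```

Request:
{"api": "servo_tool", "payload": {"increments": [0,0,0,1,0,0,0,0,1,0]}}

```text
clock: 5.03
tcp_pos: [0.4631, -0.0664, 0.1344]
tcp_rot: [-180.0, -0.0, 98.3]
contact_force: [-2.8, 0.5, 4.0]
grip_width: -0.0002
finger_force: 2.1
```

Request:
{"api": "servo_tool", "payload": {"increments": [0,0,0,1,0,0,0,0,1,0,0,0,0,1,0]}}

```text
clock: 5.28
tcp_pos: [0.4633, -0.0664, 0.1316]
tcp_rot: [180.0, -0.0, 98.3]
contact_force: [-7.1, 0.4, 20.2]
grip_width: 0.0002
finger_force: 10.0
```

Request:
{"api": "servo_tool", "payload": {"increments": [0,0,0,1,0,0,0,0,0,0]}}

```text
clock: 5.45
tcp_pos: [0.4634, -0.0664, 0.1316]
tcp_rot: [179.9, 0.0, 98.3]
contact_force: [-7.8, 1.7, 19.1]
grip_width: -0.0003
finger_force: 9.4
```

Request:
{"api": "servo_tool", "payload": {"increments": [0,0,0,-20,0,60,0,0,-30,0,60,0,0,-30,0,60,0,20,0,0,60,0,25,0,0]}}

```text
clock: 5.87
tcp_pos: [0.509, -0.0602, 0.2127]
tcp_rot: [179.7, 0.1, 98.3]
contact_force: [0.4, -0.4, -0.7]
grip_width: 0.048
finger_force: 0.0
```

Request:
{"api": "servo_tool", "payload": {"increments": [60,0,20,0,0,60,0,0,0,0]}}

```text
clock: 6.03
tcp_pos: [0.5314, -0.0567, 0.21]
tcp_rot: [179.8, 0.0, 98.3]
contact_force: [-0.2, -0.0, -0.5]
grip_width: 0.0512
finger_force: 0.0
```

```bash
python3 - <<'E'
from h import *
s=sensors.get_state(); print(s["tcp_pos"],s["grip_width"],s["contact_force"])
p=np.load("p.npy")
ims=[]
for n in("top","side","wrist"):
    c=imaging.capture(n)
    a=c["pixels"]
    a={"top":lambda:cv2.resize(a[108:248,218:358],(400,400)),"side":lambda:cv2.resize(a[108:248,180:320],(400,400)),"wrist":lambda:cv2.resize(a,(266,200))}[n]()
    ims.append(a)
w=np.zeros((200,800,3),np.uint8); w[:,:266]=ims[2]
cv2.imwrite("pics/d.png",np.vstack([np.hstack(ims[:2]),w]))
E
```

```text
[ 0.53136595 -0.05674693  0.20995561] 0.05115048365318253 [-0.23866461 -0.02940198 -0.50860479]
```

View pics/d.png

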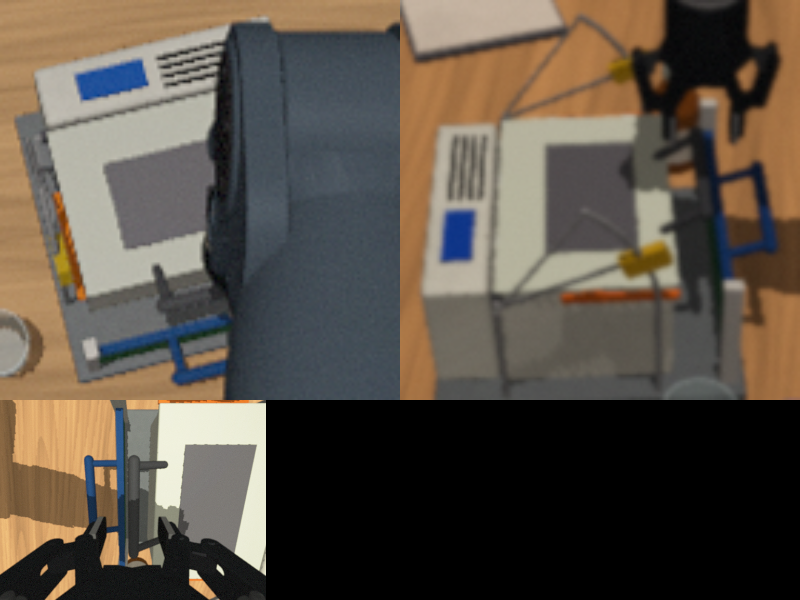

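Request:
{"api": "servo_tool", "payload": {"increments": [60,0,-2,14,0,60,0,0,14,0,60,0,0,14,0,60,0,0,8,0,60,0,0,4,0]}}

```text
clock: 6.6
tcp_pos: [0.5244, -0.0574, 0.1554]
tcp_rot: [-179.9, -0.0, 98.3]
contact_force: [0.4, 0.2, 0.2]
grip_width: 0.051
finger_force: 0.0
```

Request:
{"api": "servo_tool", "payload": {"grip_force": 30, "increments": [30,0,0,0,0,22,0,0,0,0,18,0,0,0,0]}}

```text
clock: 6.85
tcp_pos: [0.5284, -0.0571, 0.1576]
tcp_rot: [179.6, 0.0, 98.3]
contact_force: [19.2, 6.4, -5.5]
grip_width: 0.0166
finger_force: 7.9
```

Request:
{"api": "servo_tool", "payload": {"increments": [10,0,3,0,0,0,0,0,0,0,0,0,0,0,0]}}

```text
clock: 7.1
tcp_pos: [0.5299, -0.0568, 0.1571]
tcp_rot: [179.8, 0.0, 98.3]
contact_force: [5.3, 1.4, 0.6]
grip_width: 0.0127
finger_force: 30.1
```

Request:
{"api": "servo_tool", "payload": {"increments": [0,0,0,0,0,0,0,0,0,0]}}

```text
clock: 7.27
tcp_pos: [0.5298, -0.0568, 0.1571]
tcp_rot: [179.8, 0.0, 98.3]
contact_force: [4.9, 1.6, -0.0]
grip_width: 0.0129
finger_force: 30.1
```

Request:
{"api": "servo_tool", "payload": {"increments": [0,0,0.6,-4,0,0,0,0.8,-4,0,0,0,0.9,-4,0,0,0,1.0,-3.9,0,0,0,1.2,-3.9,0]}}

```text
clock: 7.68
tcp_pos: [0.5338, -0.0563, 0.1762]
tcp_rot: [179.9, 0.0, 98.3]
contact_force: [7.5, 0.1, -7.0]
grip_width: 0.013
finger_force: 29.3
```

Request:
{"api": "servo_tool", "payload": {"increments": [0,0,1.2,-3.9,0,0,0,1.2,-3.9,0,0,0,1.3,-3.9,0,0,0,1.3,-3.8,0,0,0,1.4,-3.8,0]}}

```text
clock: 8.1
tcp_pos: [0.5396, -0.0554, 0.1952]
tcp_rot: [-180.0, 0.0, 98.3]
contact_force: [6.3, -1.0, -8.0]
grip_width: 0.0133
finger_force: 29.2
```

Request:
{"api": "servo_tool", "payload": {"increments": [0,0,1.6,-3.7,0,0,0,1.6,-3.7,0,0,0,1.7,-3.7,0,0,0,1.7,-3.7,0,0,0,1.8,-3.7,0]}}

```text
clock: 8.52
tcp_pos: [0.5474, -0.0542, 0.214]
tcp_rot: [-179.9, 0.0, 98.3]
contact_force: [3.4, -2.1, -7.4]
grip_width: 0.0127
finger_force: 29.2
```

Request:
{"api": "servo_tool", "payload": {"increments": [0,0,2.0,-3.6,0,0,0,2.0,-3.6,0,0,0,2.0,-3.5,0,0,0,0,0,0]}}

```text
clock: 8.85
tcp_pos: [0.5532, -0.0534, 0.2253]
tcp_rot: [-180.0, 0.0, 98.3]
contact_force: [-4.1, -3.2, -2.9]
grip_width: 0.0128
finger_force: 29.5
```

```bash
cat > look.py <<'E'
from h import *
import sys
c=imaging.capture("side"); t=imaging.capture("top")
for C in(c,t):
  for n in("pointer","band"):
    for d in outline_of(C,n)[:3]:
        ys,xs=np.nonzero(d["region"]); print(n,round(d["conf"],2),xs.size,xs.mean().round(1),ys.mean().round(1))
s=sensors.get_state(); print(s["tcp_pos"].round(4),s["contact_force"].round(1),s["grip_width"])
a=np.hstack([cv2.resize(c["pixels"][150:230,220:300],(400,400),interpolation=2),cv2.resize(t["pixels"][160:240,218:298],(400,400),interpolation=2)])
cv2.imwrite(sys.argv[1],a)
E
python3 look.py pics/e.png
```

```text
pointer 0.65 3656 243.2 172.0
band 0.6 203 261.5 196.9
[ 0.5528 -0.0534  0.2246] [-3.3 -3.8 -3.3] 0.013130169938604826
```

View pics/e.png

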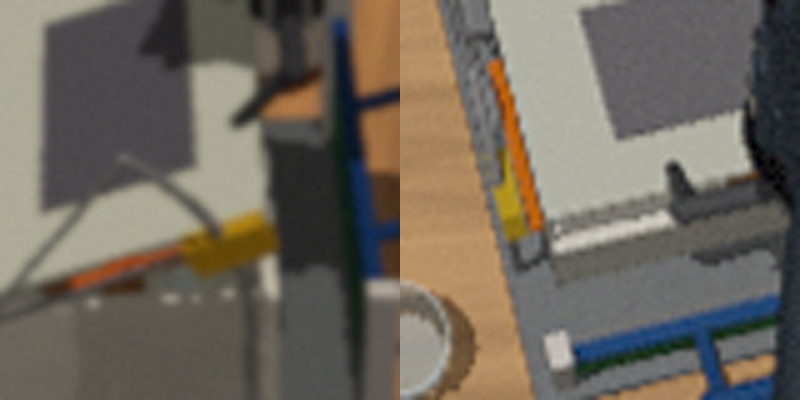

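```bash
cat > ang.py <<'E'
from h import *
from scipy.optimize import least_squares
p=np.load("p.npy"); T={n:imaging.capture(n) for n in("side","top")}
def W(P):
    x,y,a=p[:3]; c,s=np.cos(a),np.sin(a)
    return np.array([x+c*P[0]-s*P[1],y+s*P[0]+c*P[1],P[2]])
def pt(th,r,y,h=0): return W((.08-r*np.cos(th)-h*np.sin(th),y,.14+r*np.sin(th)-h*np.cos(th)*-1))
def px(img,lo,hi,roi):
    m=cv2.inRange(cv2.cvtColor(img,cv2.COLOR_BGR2HSV),lo,hi); k=np.zeros_like(m); k[roi]=1; return np.argwhere((m>0)&(k>0))[:,::-1].astype(float)
OR=((5,190,130),(13,255,255)); YE=((22,150,90),(30,255,255))
def show(n,img,roi,lab):
    o=px(img,*OR,roi); y=px(img,*YE,roi); print(n,lab,"orange",len(o),o.mean(0).round(2) if len(o) else "","yellow",len(y),y.mean(0).round(2) if len(y) else "")
    return o,y
def band(n,y,c): # angle of band from yellow centroid
    return least_squares(lambda q:(proj(pt(q[0],.15,y),T[n])-c),[.4]).x[0]
def line(n,o,y): # angle of pointer: centre line through orange pixels
    def f(q):
        a,b=proj(pt(q[0],.095,y),T[n]),proj(pt(q[0],.205,y),T[n]); d=(b-a)/np.linalg.norm(b-a)
        return (o-a)@np.array([-d[1],d[0]])
    return least_squares(f,[.3]).x[0]
R=(slice(190,225),slice(222,282)); R2=(slice(120,145),slice(240,272))
s0=cv2.imread("pics/side0.png"); t0=cv2.imread("pics/top0.png")
o,y=show("side",s0,R,"start L"); _,y2=show("side",s0,R2,"start R")
print("theta0",[round(line("side",o,v),3) for v in(.129,.131,.133)],"mark L",[round(band("side",v,y.mean(0)),3) for v in(.143,.146)],"R",[round(band("side",-v,y2.mean(0)),3) for v in(.143,.146)])
o,y=show("side",T["side"]["pixels"],R,"now L")
print("theta",[round(line("side",o,v),3) for v in(.129,.131,.133)],"mark",[round(band("side",v,y.mean(0)),3) for v in(.143,.146)])
print(sensors.get_state()["tcp_pos"])
E
python3 ang.py
```

```text
side start L orange 19 [255.63 210.63] yellow 3 [269. 195.]
side start R orange 0  yellow 0 ang.py:24: RuntimeWarning: Mean of empty slice.
  print("theta0",[round(line("side",o,v),3) for v in(.129,.131,.133)],"mark L",[round(band("side",v,y.mean(0)),3) for v in(.143,.146)],"R",[round(band("side",-v,y2.mean(0)),3) for v in(.143,.146)])
  ret = um.true_divide(
Traceback (most recent call last):
  File "ang.py", line 24, in <module>
    print("theta0",[round(line("side",o,v),3) for v in(.129,.131,.133)],"mark L",[round(band("side",v,y.mean(0)),3) for v in(.143,.146)],"R",[round(band("side",-v,y2.mean(0)),3) for v in(.143,.146)])
                                                                                                                                                    ~~~~^^^^^^^^^^^^^^^^^^^^^^
  File "ang.py", line 15, in band
    return least_squares(lambda q:(proj(pt(q[0],.15,y),T[n])-c),[.4]).x[0]
           ~~~~~~~~~~~~~^^^^^^^^^^^^^^^^^^^^^^^^^^^^^^^^^^^^^^^^^^^^^
ValueError: Residuals are not finite in the initial point.
```

Loosen the colour limits (check the actual HSV).

```bash
python3 - <<'E'
import cv2
h=cv2.cvtColor(cv2.imread("pics/side0.png"),cv2.COLOR_BGR2HSV)
print(h[197:201,260:272:3].tolist(), h[130:133,258:266:3].tolist(), "or",h[210:213,244:272:7].tolist(),"wood",h[160,310].tolist(),h[135,240].tolist(),"lid",h[190,225].tolist())
E
sed -i 's/^OR=.*/OR=((3,170,90),(14,255,255)); YE=((19,165,70),(32,255,255))/' ang.py; python3 ang.py 2>&1 | tail -8
```

```text
[[[21, 226, 116], [19, 147, 85], [21, 225, 121], [21, 243, 103]], [[21, 229, 126], [21, 207, 95], [21, 237, 100], [21, 232, 99]], [[21, 233, 115], [21, 226, 98], [21, 232, 98], [21, 239, 97]], [[21, 235, 102], [21, 239, 97], [21, 232, 98], [21, 229, 99]]] [[[21, 230, 131], [21, 240, 105], [21, 231, 97]], [[21, 229, 109], [21, 240, 99], [20, 232, 98]], [[21, 242, 98], [21, 232, 99], [21, 232, 99]]] or [[[11, 165, 124], [10, 191, 147], [10, 190, 130], [11, 197, 106]], [[11, 219, 106], [11, 229, 129], [11, 224, 116], [11, 234, 96]], [[11, 242, 96], [11, 229, 110], [11, 208, 98], [9, 178, 93]]] wood [177, 55, 88] [14, 150, 170] lid [29, 33, 178]
side start L orange 111 [254.67 211.25] yellow 121 [265.31 198.33]
side start R orange 8 [268.75 139.38] yellow 111 [260.51 130.89]
theta0 [np.float64(-0.027), np.float64(-0.008), np.float64(0.01)] mark L [np.float64(0.408), np.float64(0.425)] R [np.float64(0.411), np.float64(0.398)]
side now L orange 24 [241.25 203.79] yellow 134 [265.75 198.59]
theta [np.float64(0.359), np.float64(0.383), np.float64(0.406)] mark [np.float64(0.398), np.float64(0.415)]
[ 0.55279186 -0.05346471  0.22466063]
```

Request:
{"api": "servo_tool", "payload": {"increments": [0,0,1.5,-2.6,0,0,0,1.5,-2.6,0,0,0,1.6,-2.6,0,0,0,0,0,0,0,0,0,0,0]}}

```text
clock: 9.77
tcp_pos: [0.5572, -0.0528, 0.2324]
tcp_rot: [-179.9, 0.0, 98.3]
contact_force: [-3.9, -4.0, -4.3]
grip_width: 0.0128
finger_force: 29.6
```

```bash
python3 ang.py 2>&1 | tail -3; python3 look.py pics/f.png | tail -1
python3 - <<'E'
from h import *
c=imaging.capture("wrist"); cv2.imwrite("pics/w.png",c["pixels"])
a=cv2.imread("pics/f.png"); cv2.imwrite("pics/f2.png",np.vstack([a,np.hstack([cv2.resize(c["pixels"],(266,200)),np.zeros((200,534,3),np.uint8)])]))
E
```

```text
side now L orange 55 [244.36 202.22] yellow 141 [265.6  198.45]
theta [np.float64(0.382), np.float64(0.402), np.float64(0.422)] mark [np.float64(0.402), np.float64(0.419)]
[ 0.55718795 -0.05280658  0.23235776]
[ 0.5572 -0.0528  0.2324] [-4.3 -3.8 -3.1] 0.01250172776044996
```

View pics/f2.png

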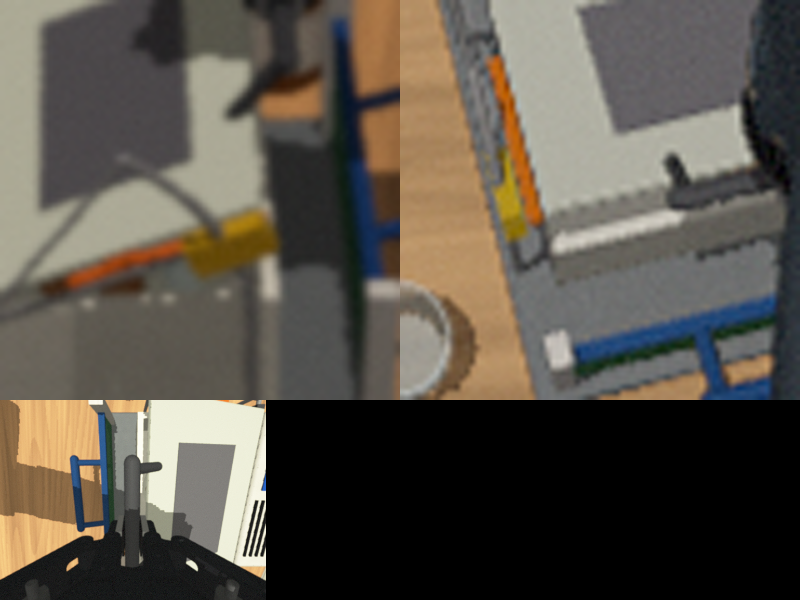

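Request:
{"api": "servo_tool", "payload": {"increments": [0,0,0.9,-1.5,0,0,0,0,0,0,0,0,0,0,0,0,0,0,0,0,0,0,0,0,0]}}

```text
clock: 10.63
tcp_pos: [0.5581, -0.0527, 0.234]
tcp_rot: [-179.9, 0.0, 98.3]
contact_force: [-4.6, -4.1, -2.6]
grip_width: 0.0131
finger_force: 29.6
```

Request:
{"api": "servo_tool", "payload": {"increments": [0,0,0,0,0,0,0,0,0,0,0,0,0,0,0,0,0,0,0,0,0,0,0,0,0]}}

```text
clock: 11.05
tcp_pos: [0.5581, -0.0527, 0.234]
tcp_rot: [-179.9, 0.0, 98.3]
contact_force: [-4.4, -4.6, -2.5]
grip_width: 0.0126
finger_force: 29.6
```

```bash
python3 ang.py 2>&1 | tail -3; python3 - <<'E'
from h import *
c=imaging.capture("side")
for t in("sash_bar","jar_mid","beaker_mid","bottle_mid"):
    for d in find_in(c,t)[:1]: print(t,round(d["conf"],2),cam2w(d["position"],c).round(3))
E
```

```text
side now L orange 58 [244.64 202.02] yellow 140 [265.66 198.43]
theta [np.float64(0.387), np.float64(0.406), np.float64(0.426)] mark [np.float64(0.402), np.float64(0.419)]
[ 0.5581075  -0.05270852  0.23394001]
sash_bar 0.58 [ 0.505 -0.057  0.125]
jar_mid 0.8 [0.427 0.178 0.061]
beaker_mid 0.89 [0.51  0.179 0.061]
bottle_mid 0.67 [ 0.553 -0.254  0.039]
```

```bash
python3 -c "
from station import ticket; print(ticket.finish_job())"
```

```text
the job is handed in; nothing more can be done
None
```

I handed the job in with the sash pushed down to its stop and the gripper still holding the lid steady at about 0.41 rad. The bands measured about 0.41 rad too, so the pointers lie within them; it took about 11 s, and the bottle, beaker and jar were not touched.

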